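# Clip a sprung column cartridge into its holder

### The arm

A 6-joint arm with a two-finger parallel gripper is mounted at the origin on the work surface. World frame = base frame: x ahead of the robot, y to its left, z up, the work surface at z = 0. Lengths are in mm, angles in rad, forces in N, time in s.
With the tool pointing down it reaches from about 325 to 850 mm from the base axis. Payload 15.5 kg.
Tool frame: the origin (TCP) lies midway between the tips of the shut fingers; the grasp point (between the pads) lies 19 mm behind it; z points along the fingers, y is the line along which they close (so a half turn about z gives the same grasp; the last joint's range is limited). The gripper opens to 91 mm and grips with 3 to 60 N. Pads are 32 mm wide; open, the fingers measure 118 mm over their backs; the gripper's body (76 mm by 178 mm) begins 60 mm behind the grasp point.
Start: joints at [-1.21, 0.494, 1.345, -0, 1.302, -0.096], TCP at [275.114, -561.194, 192.115] pointing down, gripper open.
Joint ranges: [-2.91, 2.91], [-0.82, 2.16], [0.22, 2.67], [-1.22, 4.37], [0.12, 2.79], [-3.08, 3.08]. Speed limits (rad/s): [1.89, 1.89, 2.57, 3.01, 3.01, 3.01].

### API

Orientations are given as a unit quaternion [w, x, y, z].
In Python, from bench import manip, vision gives the robot as it stands. The module is installed in compiled form; this text tells all that it offers.
- The arm moves only by the shell command python3 -m creep 'ROWS' [FORCE]. ROWS is JSON, a list of rows, each a list of 7 numbers: the shift along the tool's x, y, z in cm, then the turn, a rotation vector about the tool's x, y, z in rad, then the opening, from -1 (shut) to 1 (fully open). A call has 1 to 10 rows; each row shifts and turns the commanded pose from where the row before left it, along the tool's axes as they then stand; what a row does not reach is not made up. A row lasts 1/10 s, in which the tool goes at most 50 mm and 8.59 degrees, less where a joint would pass 70% of its speed; a pose out of reach is approached as far as the arm can. A call is refused whole if a number of a shift passes 5 or a number of a turn 0.15, either way. A call with a gripper value outside its range is refused whole. The fingers move at their own pace and stop on an object; FORCE is the grip in N (left out, the last holds). Time passes only in rows, so rows that do not move let the fingers close. It gives the time, the measured TCP pose, the force, the opening and the grip force at its end, in the units of the state.
- manip.get_state(): the state, without advancing time (a new reading comes with each control period).
- vision.read_camera(name): name is "side" or "top" or "wrist"; returns a dict with "img" (400x640x3 uint8, blue, green, red), "camera_matrix" (3x3 intrinsics, pixels), "pose" (4x4, takes a point from camera to world coordinates); the wrist camera has in their place "tool_from_camera" (4x4, takes a point from camera to tool coordinates, whose origin is the TCP and whose axes are the flange's). Camera axes: x right, y up, looking along -z (the intrinsics and any distortion apply to the point x, -y, -z); pixel columns grow to the right and rows downward; lengths in mm; the calibration is good to about 2 mm. The wrist camera is an equidistant fisheye: a pixel r from the principal point sees the ray r / f radians off the axis. A picture is of the moment at which its call begins: read the wrist's pose just before it. There is no depth.
- manip.close_job(): hands the job in; it is judged then, once.
The state is a dict: "clock": time; "qpos": joint angles; "qd": joint speeds; "joint_efforts": joint torques, N m; "tcp_pos": TCP position; "tool_rot": TCP orientation; "force": force on the tool from outside, world axes, zero at the start; "wrist_torque": the same for the moment, N m; "grip_width": finger opening in mm; "finger_force": force on a finger pad.
Only numpy, scipy, OpenCV 4.12 (cv2) and the standard library are available. Lean on these libraries where they do the work, as an engineer would, in place of code of your own. Each camera call takes 0.05 s, during which the arm holds its last target. There are 200 camera calls.

### The job

Take the column cartridge out of its white cradle and fit it in the holder: press its blue sprung end against the tall blue stop, bring it down between the two stops while compressed, and ease it back so that both ends sit fully home in the stops' recesses, then let go. Be gentle: never press the spring solid, jam it or let it slam, and leave the bottle, the beaker and the tray where they are.

Things in the scene. Friction and masses are not known exactly. Their poses are not given: they have to be found in the camera images.
- cartridge: Column cartridge, 0.2 to 0.32 kg, lying level along its x. Origin: middle of its body, on its axis. Steel cylinder, diameter 24, x = -45 to +45 mm; around the middle an orange grip sleeve with flats, 34 long (x), 26 wide (y), 23 high (z). Fixed brass nose pin at -x; blue band and blue sprung plunger at +x. 128 mm long in all with the spring relaxed.
- nose_tip (a point): Round tip of the fixed brass nose pin (diameter 10, 14 long), on the axis at the cartridge's x = -59 mm.
- plunger_root (a point): Where the blue sprung plunger (diameter 10) leaves the body, on the axis at x = +45 mm. Round tip at x = +69 relaxed; it presses in 20 mm to solid (avoid). The spring pushes 1.5 N + 0.5 N per mm, damped (60 N per m/s). Pressed on the tall stop's face, the nose clears the short stop beyond 14 mm (8.5 N). Springing 5 mm into its recess it drops 2.5 N. Seated: 4 mm, 3.5 N.
- cradle: White fixed cradle. Origin: centre of the underside, on the table. Base 130 (x) x 70 x 8 mm; two U saddles (12 long, 44 wide, at x = +-33, 42 mm high) carry the steel cylinder, its axis 42 mm above the table along the cradle's x, its middle over the origin, both x axes alike. The cartridge lifts straight up.
- holder: Fixed grey base plate, 210 (x) x 90 x 10 mm, origin: centre of the underside, on the table. It bears an aluminium carriage (160 x 44, top 18 mm above the table) with two stops (36 wide, 13 thick) facing each other along x, 114 mm between their faces: tall blue one at +x (top 90 mm above the table), short steel one at -x (top 62 mm).
- slot_middle (a point): Point on the base plate's frame, 48 mm above the holder's origin, at the recesses' height. Each stop's face has a square recess 13 x 13 mm, 5 deep, centred at the holder's y = 0 and this height. The carriage was clamped by hand up to 14 mm either way along x from here (faces nominally at x = +-57 mm): that offset is not measured; see or feel it. Both tips slide easily.
- amber: Amber bottle, diameter 66, 130 mm high, standing on the table; origin under its centre.
- beaker: Glass beaker, diameter 64, 80 mm high; origin under its centre.
- tray: Blue tray 50 x 70 x 30 mm with one divider; origin under its centre.
Not all that is in view belongs to the job. There is more than one size of the cartridge; the one meant has the size given above.

How it is judged (in metres and radians):
On the way, in this order (a step that is already met when the one before it is completed fails the run):
1. the cartridge is lifted clear of the cradle (z of cartridge in the frame of cradle above 0.07 m), for 0.1 s.
2. the cartridge is pressed against the holder's stop with more than 7 N (contact force between cartridge and holder above 7 N), for 0.1 s.
At the end, for the whole second after the job is handed in: Released and at rest between the stops, sprung end at the tall one: axis within 2.5 mm of the recesses' height, 2.8 mm of their centre and 0.035 rad of the holder's x, middle within 20 mm of the holder's along x, contact forces adding up to 3 to 15 N (both ends home) (z of cartridge in the frame of holder between 0.0455 and 0.0505 m and y of cartridge in the frame of holder between -0.0028 and 0.0028 m and x of cartridge in the frame of holder between -0.02 and 0.02 m and x of nose_tip in the frame of holder below -0.04 m and angle between the x axis of cartridge and the x axis of holder, either way round below 0.035 rad and contact force between cartridge and holder between 3 and 15 N and linear speed of cartridge below 0.01 m/s); the robot touches nothing.
It fails at once if more than 25 N on the holder (spring pressed solid, jammed or slammed) (contact force between anything else and holder above 25 N).
It fails at once if the bottle, beaker or tray is moved by more than 20 mm or tipped (distance of any of amber, beaker, tray from where it was at the start of the episode above 0.02 m or angle between any of amber, beaker's own z axis and vertical above 0.3 rad).
It also fails if it takes over 67 s, if anything falls off the work surface, if the arm or the gripper's body presses on something with over 40 N, if the wrist force passes 120 N, or if a joint passes its speed limit or range.

## Working session

There is one attempt and no reset: what is moved stays moved. The work goes in short steps, Python scripts to look and compute and a shell command to move; the robot and the scene stay as the last step left them, time stands still between calls to the robot, and variables do not carry over. Pictures are saved under pics/ and viewed, at most 10 in all, crops included, and the job is handed in when it is done.

```bash
mkdir -p pics; python3 - <<'E'
from bench import manip, vision
import cv2, numpy as np
s=manip.get_state(); print({k:np.round(v,3).tolist() for k,v in s.items()})
for n in ("top","side"):
    d=vision.read_camera(n); cv2.imwrite(f"pics/{n}0.png",d["img"]); print(n,d["camera_matrix"].tolist(),np.round(d["pose"],3).tolist(),[k for k in d])
E
```

```text
{'clock': 0.0, 'qpos': [-1.211, 0.494, 1.346, -0.0, 1.303, -0.095], 'qd': [-0.001, -0.0, 0.001, -0.0, 0.001, 0.0], 'joint_efforts': [-0.0, -87.884, -38.185, 0.071, 0.053, -0.0], 'tcp_pos': [274.955, -560.805, 191.548], 'tool_rot': [-0.001, 0.974, 0.226, -0.0], 'force': [-0.22, 0.104, 0.169], 'wrist_torque': [-0.06, -0.018, -0.001], 'finger_force': 0.0, 'grip_width': 91.046}
top [[487.3735005673723, 0.0, 321.8363943976932], [0.0, 487.3735005673723, 194.04928392043362], [0.0, 0.0, 1.0]] [[0.002, 0.995, -0.098, 520.256], [-1.0, 0.001, -0.005, 18.692], [-0.005, 0.098, 0.995, 1036.312], [0.0, 0.0, 0.0, 1.0]] ['img', 'camera_matrix', 'pose']
side [[405.03693725137, 0.0, 323.2826287348487], [0.0, 405.03693725137, 202.28234801982347], [0.0, 0.0, 1.0]] [[0.715, 0.42, -0.559, 236.391], [-0.699, 0.455, -0.552, -368.259], [0.023, 0.785, 0.619, 517.134], [0.0, 0.0, 0.0, 1.0]] ['img', 'camera_matrix', 'pose']
```

View pics/top0.png

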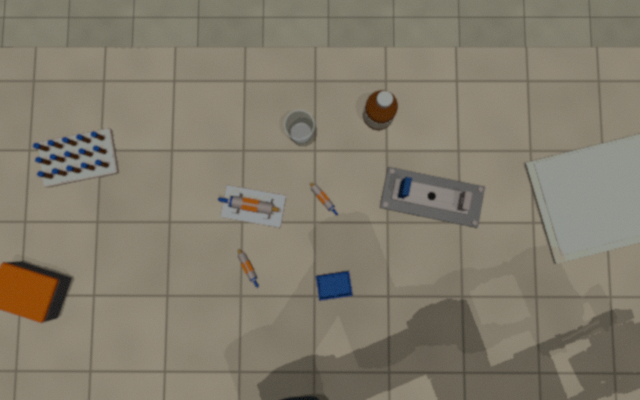

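View pics/side0.png

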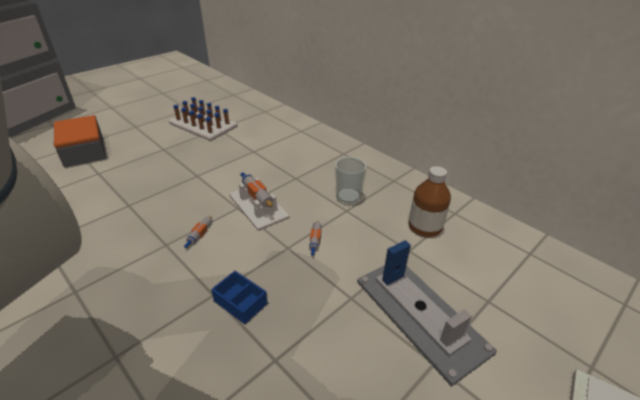

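The top view shows three candidates: the cartridge in the white cradle at (249,205), and small loose ones at (323,198) and (248,268). The first matches: it sits in the cradle and is the large size, with its blue end on the left. The holder is at (432,197), with its blue stop at (404,187) and steel stop at (463,201). Next is a close crop of both.

```bash
python3 - <<'E'
import cv2, numpy as np
im=cv2.imread("pics/top0.png")
a=cv2.resize(im[180:234,210:300],None,fx=5,fy=5,interpolation=cv2.INTER_CUBIC)
b=cv2.resize(im[160:232,375:495],None,fx=4.5,fy=4.5,interpolation=cv2.INTER_CUBIC)
c=np.zeros((600,545,3),np.uint8); c[:270,:450]=a; c[272:272+b.shape[0],:b.shape[1]]=b
cv2.imwrite("pics/crop0.png",c)
E
```

```text
(no output)
```

View pics/crop0.png

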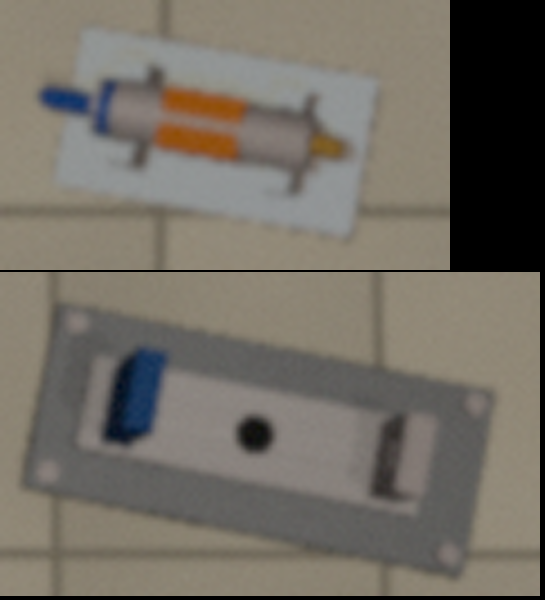

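The crop shows a full-size cartridge with its plunger tip at (40,96), nose at (350,150) and the orange sleeve in the middle. The corners of the cradle and holder are clear, so I'll convert them to positions.

```bash
cat > h.py <<'E'
import numpy as np, cv2
from bench import manip, vision
from scipy.spatial.transform import Rotation as R
def ground(d,px,z):
    K=d["camera_matrix"];T=np.array(d["pose"]);px=np.atleast_2d(px).astype(float)
    u=np.c_[px,np.ones(len(px))]@np.linalg.inv(K).T
    v=(u*[1,-1,-1])@T[:3,:3].T
    return T[:3,3]+v*((z-T[2,3])/v[:,2])[:,None]
def tool(s): 
    q=s["tool_rot"]; T=np.eye(4); T[:3,:3]=R.from_quat(np.r_[q[1:],q[0]]).as_matrix(); T[:3,3]=s["tcp_pos"]; return T
def wray(d,T,px):   # wrist fisheye px -> world origin, direction
    K=d["camera_matrix"];C=T@np.array(d["tool_from_camera"]);px=np.atleast_2d(px).astype(float)
    a=(px-K[:2,2])/[K[0,0],K[1,1]];r=np.linalg.norm(a,axis=1,keepdims=True)
    v=np.c_[a*np.sinc(r/np.pi)/1.0*1,np.cos(r)] if False else np.c_[a/np.maximum(r,1e-9)*np.sin(r),np.cos(r)]
    return C[:3,3],(v*[1,-1,-1])@C[:3,:3].T
def wground(d,T,px,z):
    o,v=wray(d,T,px); return o+v*((z-o[2])/v[:,2])[:,None]
E
python3 - <<'E'
from h import *
d=vision.read_camera("top")
A=np.array
def rep(n,c,off,s,z):
    w=ground(d,A(c)/s+off,z); e=(w[0]+w[3]-w[1]-w[2])/2
    print(n,w.mean(0).round(1),"x len",np.linalg.norm(e).round(1),"wid",np.linalg.norm((w[0]+w[1]-w[2]-w[3])/2).round(1),"yaw",np.arctan2(e[1],e[0]).round(4))
rep("cradle",[(82,28),(378,76),(352,236),(55,186)],(210,180),5,8)
o=A((375,160-272/4.5))
rep("plate",[(57,305),(494,392),(460,577),(23,487)],o,4.5,10)
rep("carr",[(92,355),(437,413),(415,515),(78,447)],o,4.5,18)
w=ground(d,A([(40,96),(350,150)])/5+(210,180),42); e=w[0]-w[1]
print(w.round(1),np.linalg.norm(e),np.arctan2(e[1],e[0]))
T=tool(manip.get_state()); print(T.round(3))
w=vision.read_camera("wrist"); print(w["camera_matrix"],np.round(w["tool_from_camera"],3))
E
```

```text
cradle [595.4 168.8   8. ] x len 127.6 wid 68.2 yaw 1.4085
plate [ 614.8 -209.6   10. ] x len 208.2 wid 88.3 yaw 1.3704
carr [ 617.5 -206.6   18. ] x len 160.8 wid 46.3 yaw 1.3877
[[607.3 236.5  42. ]
 [585.3 109.1  42. ]] 129.264875640967 1.3997852671363982
[[ 8.98000e-01  4.40000e-01 -0.00000e+00  2.75010e+02]
 [ 4.40000e-01 -8.98000e-01  1.00000e-03 -5.60908e+02]
 [ 0.00000e+00 -1.00000e-03 -1.00000e+00  1.91686e+02]
 [ 0.00000e+00  0.00000e+00  0.00000e+00  1.00000e+00]]
[[309.70691629   0.         324.74998985]
 [  0.         309.70691629 199.91511839]
 [  0.           0.           1.        ]] [[   0.       0.957    0.289   82.311]
 [   1.      -0.       0.      -0.688]
 [   0.       0.289   -0.957 -192.065]
 [   0.       0.       0.       1.   ]]
```

```bash
cat >> h.py <<'E'
def go(p,yaw=None,s=None):   # remaining shift (cm, tool axes) and turn to TCP point p / tool x yaw, pointing down
    s=s or manip.get_state(); T=tool(s); t=T[:3,:3].T@(np.array(p)-T[:3,3])/10
    out={"shift_cm":t.round(3).tolist()}
    if yaw is not None:
        x=np.array([np.cos(yaw),np.sin(yaw),0]);z=np.array([0,0,-1.]);G=np.c_[x,np.cross(z,x),z]
        out["turn"]=R.from_matrix(T[:3,:3].T@G).as_rotvec().round(4).tolist()
    print(s["clock"].__round__(2),np.round(T[:3,3],1),out,"F",np.round(s["force"],2),"w",round(s["grip_width"],1),"ff",round(s["finger_force"],1))
E
python3 -m creep '[[0,0,0,0,0,-0.15,1],[0,0,0,0,0,-0.15,1],[0,0,0,0,0,-0.15,1],[0,0,0,0,0,-0.15,1],[0,0,0,0,0,-0.15,1],[0,0,0,0,0,-0.15,1],[0,0,0,0,0,-0.05,1],[0,0,0,0,0,0,1]]'
python3 -c "
from h import *
go([595.5,168.8,170],1.405)"
```

```text
clock: 1.0
tcp_pos: [275.1, -561.1, 191.9]
tool_rot: [-0.0, 0.763, 0.647, 0.0]
force: [-0.2, 0.6, 0.1]
grip_width: 91.5
finger_force: 0.0
1.0 [ 275.1 -561.1  191.9] {'shift_cm': [77.245, 19.68, 2.213], 'turn': [-0.0002, -0.0003, 0.0016]} F [-0.24  0.6   0.06] w 91.5 ff 0.0
```

```bash
python3 -m creep '[[4.5,1.15,0,0,0,0,1],[4.5,1.15,0,0,0,0,1],[4.5,1.15,0,0,0,0,1],[4.5,1.15,0,0,0,0,1],[4.5,1.15,0,0,0,0,1],[4.5,1.15,0,0,0,0,1],[4.5,1.15,0,0,0,0,1],[4.5,1.15,0,0,0,0,1],[4.5,1.15,0,0,0,0,1],[4.5,1.15,0,0,0,0,1]]' && python3 -m creep '[[4.5,1.15,0,0,0,0,1],[4.5,1.15,0,0,0,0,1],[4.5,1.15,0,0,0,0,1],[4.5,1.15,0,0,0,0,1],[4.5,1.15,0,0,0,0,1],[4.5,1.15,0,0,0,0,1],[4.5,1.15,0,0,0,0,1],[0,0,0,0,0,0,1],[0,0,0,0,0,0,1]]' >/dev/null
python3 - <<'E'
from h import *
s=manip.get_state(); d=vision.read_camera("wrist"); go([595.5,168.8,170],1.405,s)
cv2.imwrite("pics/w1.png",d["img"])
E
```

```text
clock: 2.0
tcp_pos: [462.9, -134.4, 192.3]
tool_rot: [0.0, 0.764, 0.645, 0.0]
force: [1.0, -0.4, 0.9]
grip_width: 91.6
finger_force: 0.0
2.9 [593.4 162.1 191.6] {'shift_cm': [0.695, 0.094, 2.164], 'turn': [-0.0006, 0.0004, 0.0009]} F [-1.05 -0.84 -0.19] w 91.3 ff 0.0
```

View pics/w1.png

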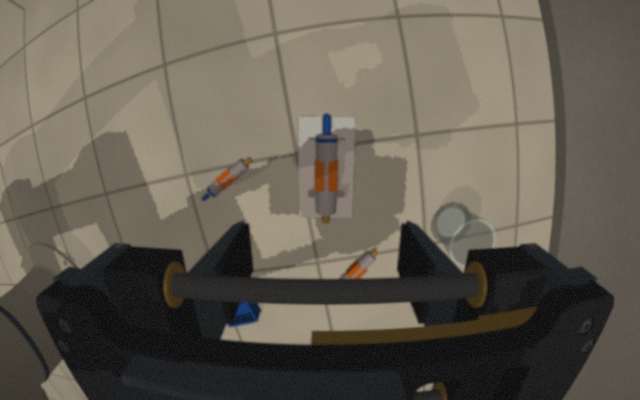

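The cartridge lies along the image column: plunger tip (327,113), nose tip (326,222), sleeve edges around rows 162–193. I'll convert these.

```bash
python3 - <<'E'
from h import *
s=manip.get_state(); d=vision.read_camera("wrist"); T=tool(s)
im=d["img"].astype(int)
m=((im[:,:,2]>110)&(im[:,:,0]<70)&(im[:,:,2]-im[:,:,0]>80)).astype(np.uint8)
n,l,st,c=cv2.connectedComponentsWithStats(m); 
for i in range(1,n):
    if st[i,4]>30: print(st[i],c[i].round(1))
w=wground(d,T,[(327,113),(326,222)],42);e=w[0]-w[1];print(w.round(1),np.linalg.norm(e),np.arctan2(e[1],e[0]), (w[0]*59+w[1]*69)/128)
w=wground(d,T,[(299,116),(354,116),(352,217),(300,217)],8);print(w.round(1),w.mean(0));e=w[0]+w[1]-w[2]-w[3];print(np.arctan2(e[1],e[0]),np.linalg.norm(e)/2)
w=wground(d,T,[(326.5,177)],53);print(w)
E
```

```text
[316 162   8  28 143] [319.6 179.4]
[329 163   8  27 181] [332.6 177.5]
[216 169  14  13  86] [222.5 175.3]
[226 176   9   6  36] [230.3 178.6]
[347 263  14  14  85] [353.4 269.9]
[355 269  11  10  50] [359.8 273.6]
[[608.2 238.3  42. ]
 [586.4 114.1  42. ]] 126.11259347499491 1.3973662012302746 [596.46059885 171.34965643  42.        ]
[[574.6 240.1   8. ]
 [639.8 229.2   8. ]
 [618.7 102.5   8. ]
 [552.3 113.6   8. ]] [596.33810611 171.34997283   8.        ]
1.40128974796992 128.42466536021453
[[596.23270391 169.94065465  53.        ]]
```

```bash
python3 -c "
from h import *
go([596.3,170.4,23],1.401)"
```

```text
3.0 [593.2 160.6 192. ] {'shift_cm': [1.031, 0.156, 16.896], 'turn': [-0.0005, 0.0005, 0.0034]} F [-0.69  0.08 -0.48] w 91.4 ff 0.0
```

```bash
python3 -m creep '[[1.03,0.16,3,0,0,0.003,1],[0,0,4,0,0,0,1],[0,0,3,0,0,0,1],[0,0,2,0,0,0,1],[0,0,0,0,0,0,1],[0,0,0,0,0,0,1]]' >/dev/null
python3 - <<'E'
from h import *
s=manip.get_state(); d=vision.read_camera("wrist"); T=tool(s); go([596.3,170.4,23],1.401,s)
im=d["img"].astype(int)
m=((im[:,:,2]>110)&(im[:,:,0]<70)&(im[:,:,2]-im[:,:,0]>80)).astype(np.uint8)
n,l,st,c=cv2.connectedComponentsWithStats(m); 
for i in range(1,n):
    if st[i,4]>30: print(st[i],c[i].round(1))
cv2.imwrite("pics/w2.png",cv2.resize(d["img"][80:400,160:500],None,fx=1.7,fy=1.7,interpolation=cv2.INTER_CUBIC))
E
```

```text
3.6 [597.  170.3  72.9] {'shift_cm': [-0.006, -0.073, 4.986], 'turn': [0.0001, 0.0, 0.0003]} F [ 1.17 -0.18  0.85] w 90.9 ff 0.0
[307 202  14  41 422] [313.4 223.4]
[327 203  13  40 444] [333.3 223.7]
[174 205  16  18 120] [181.9 213.8]
[181 216  16  15  97] [188.2 223.8]
[362 325   8   5  31] [365.7 327.4]
```

View pics/w2.png

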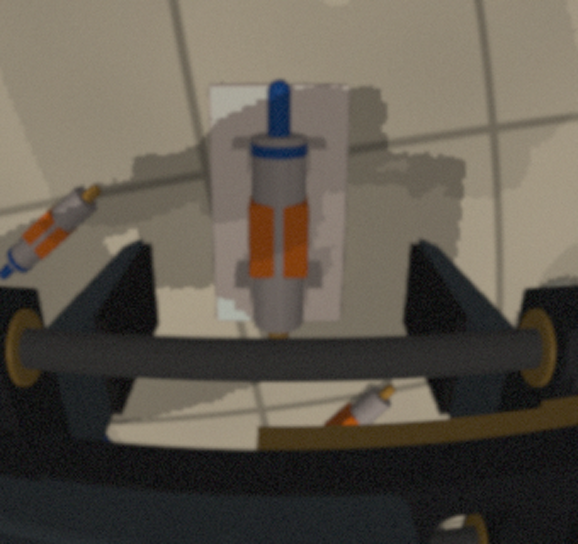

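The sleeve is centred near full-frame pixel (323.4,222.7), with its ends at rows 202 and 243, and it lies between the fingers. I'll check the lateral and axial position, then descend.

```bash
python3 - <<'E'
from h import *
s=manip.get_state(); d=vision.read_camera("wrist"); T=tool(s)
w=wground(d,T,[(323.4,202),(323.4,243),(323.4,222.5),(307,222.5),(340,222.5)],53.5); print(w.round(1)); print(((w-T[:3,3])@T[:3,:3]).round(1))
go([596.3,170.4,23],1.401,s)
E
python3 -m creep '[[0,-0.05,2,0,0,0,1],[0,0,2,0,0,0,1],[0,0,1,0,0,0,1],[0,0,0,0,0,0,1]]'
```

```text
[[599.4 187.8  53.5]
 [593.9 156.1  53.5]
 [596.7 172.3  53.5]
 [584.9 174.3  53.5]
 [608.7 170.3  53.5]]
[[ 17.3  -1.1  20. ]
 [-15.   -1.2  20. ]
 [  1.6  -1.1  20. ]
 [  1.5 -13.2  20. ]
 [  1.5  11.   20. ]]
3.65 [597.6 170.6  73.5] {'shift_cm': [-0.044, -0.128, 5.047], 'turn': [0.0014, -0.0005, 0.0006]} F [0.03 0.04 0.44] w 91.7 ff 0.0
clock: 4.1
tcp_pos: [596.1, 171.1, 21.9]
tool_rot: [-0.0, 0.764, 0.645, -0.0]
force: [0.4, 0.4, 0.6]
grip_width: 91.6
finger_force: 0.0
```

```bash
python3 -m creep '[[0,0,0,0,0,0,-1],[0,0,0,0,0,0,-1],[0,0,0,0,0,0,-1],[0,0,0,0,0,0,-1],[0,0,0,0,0,0,-1],[0,0,0,0,0,0,-1],[0,0,0,0,0,0,-1],[0,0,0,0,0,0,-1]]' 35
```

```text
clock: 4.9
tcp_pos: [596.4, 171.3, 22.1]
tool_rot: [-0.0, 0.764, 0.645, -0.0]
force: [0.6, 0.1, -0.0]
grip_width: 29.9
finger_force: 0.0
```

```bash
python3 -m creep '[[0,0,0,0,0,0,-1],[0,0,0,0,0,0,-1],[0,0,0,0,0,0,-1],[0,0,0,0,0,0,-1]]' 35; python3 -m creep '[[0,0,-0.5,0,0,0,-1],[0,0,-1.5,0,0,0,-1],[0,0,-3,0,0,0,-1],[0,0,-4,0,0,0,-1],[0,0,-3,0,0,0,-1],[0,0,-1,0,0,0,-1],[0,0,0,0,0,0,-1],[0,0,0,0,0,0,-1]]'; python3 -c "
from h import *
go([614.8,-209.6,152],1.37)"
```

```text
clock: 5.3
tcp_pos: [596.4, 171.3, 22.1]
tool_rot: [-0.0, 0.764, 0.645, -0.0]
force: [-1.1, -0.3, 0.5]
grip_width: 25.8
finger_force: 35.0
clock: 6.1
tcp_pos: [595.6, 171.1, 150.7]
tool_rot: [-0.0, 0.764, 0.645, -0.001]
force: [0.2, -1.2, -3.4]
grip_width: 25.6
finger_force: 35.0
6.1 [595.6 171.1 150.7] {'shift_cm': [-37.214, 8.261, -0.119], 'turn': [-0.0018, 0.0007, 0.0328]} F [ 0.22 -1.18 -3.44] w 25.6 ff 35.0
```

```bash
python3 -m creep '[[0,0,0,0,0,0.033,-1],[-2.5,0.45,0,0,0,0,-1],[-4.5,0.9,0,0,0,0,-1],[-4.5,0.9,0,0,0,0,-1],[-4.5,0.9,0,0,0,0,-1],[-4.5,0.9,0,0,0,0,-1],[-4.5,0.9,0,0,0,0,-1],[-4.5,0.9,0,0,0,0,-1],[-4.5,0.9,0,0,0,0,-1],[-3,0.5,0,0,0,0,-1]]' >/dev/null;  python3 -m creep '[[-1.5,0,0,0,0,0,-1],[0,0,0,0,0,0,-1],[0,0,0,0,0,0,-1]]' >/dev/null
python3 - <<'E'
from h import *
s=manip.get_state(); d=vision.read_camera("wrist"); T=tool(s); go([614.8,-209.6,152],1.37,s)
cv2.imwrite("pics/w3full.png",d["img"])
cv2.imwrite("pics/w3.png",cv2.resize(d["img"][0:300,120:520],None,fx=2,fy=2,interpolation=cv2.INTER_CUBIC))
E
```

```text
7.4 [ 589.9 -219.5  150.9] {'shift_cm': [1.464, 2.24, -0.11], 'turn': [-0.0021, -0.0009, -0.0004]} F [ 0.07  0.85 -2.27] w 25.7 ff 35.0
```

View pics/w3.png

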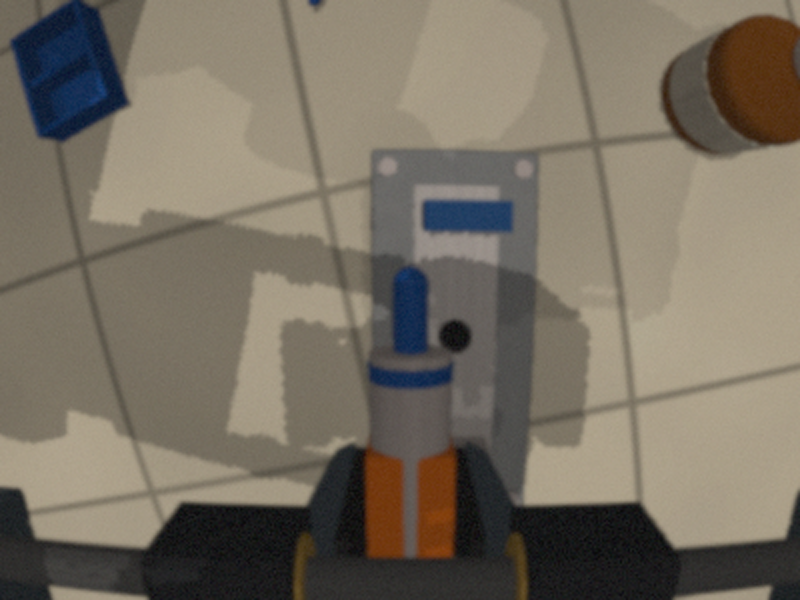

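The tall stop's top face spans (423..513, 200..231) in the crop, and the plate's far corners are (371,150) and (538,152). The carriage's far edge is at row 185, the plate's right edge runs to (522,495), and the plunger tip is at (410,268).

```bash
python3 - <<'E'
from h import *
A=np.array
s=manip.get_state(); d=vision.read_camera("wrist"); T=tool(s); print(T[:3,3].round(1), np.arctan2(T[1,0],T[0,0]))
def g(p,z): return wground(d,T,A(p)/2+(120,0),z)
def yaw(e): return np.arctan2(e[1],e[0]).round(4)
P=g([(371,150),(538,152),(522,495),(371,330)],10)
print("plate corners",P[:2].round(1),"w",np.linalg.norm(P[0]-P[1]).round(1),"yaw L,R,end",yaw(P[0]-P[3]),yaw(P[1]-P[2]),yaw(P[1]-P[0])+np.pi/2)
S=g([(423,201),(513,202),(513,231),(424,231)],90); print("stop",S.round(1),"w",np.linalg.norm(S[2]-S[3]).round(1),"t",np.linalg.norm(S[0]-S[3]).round(1),"yaw",yaw(S[2]-S[3])+np.pi/2)
C=g([(415,185),(499,185)],18); print("carr",C.round(1),np.linalg.norm(C[0]-C[1]),yaw(C[1]-C[0])+np.pi/2)
M=g([(456,336)],18);print("hole",M)
y=1.372; x=A([np.cos(y),np.sin(y),0]);n=A([-np.sin(y),np.cos(y),0])
c=P[:2].mean(0)-105*x; print("plate centre",c)
c[:2]=(c[:2]); 
for nm,q in(("stopface",S[2:].mean(0)),("carrend",C.mean(0)),("hole",M[0]),("stoptop",S.mean(0))): print(nm,"x",((q-c)@x).round(1),"y",((q-c)@n).round(1))
B=g([(410,268),(411,352),(411,375),(410,410)],T[2,3]+19);print("held in tool",((B-T[:3,3])@T[:3,:3]).round(1))
E
```

```text
[ 590.2 -219.1  151.3] 1.370427119729056
plate corners [[ 593.7  -97.3   10. ]
 [ 681.  -114.4   10. ]] w 89.0 yaw L,R,end 1.3631 1.3651 1.3774963267948965
stop [[ 613.2 -132.    90. ]
 [ 649.1 -138.9   90. ]
 [ 646.9 -150.7   90. ]
 [ 611.1 -144.1   90. ]] w 36.3 t 12.3 yaw 1.3877963267948965
carr [[ 612.5 -121.1   18. ]
 [ 655.4 -129.    18. ]] 43.61650446098568 1.3880963267948965
hole [[ 618.19620037 -203.87145968   18.        ]]
plate centre [ 616.63179237 -208.74390374   10.        ]
stopface x 62.6 y 0.0
carrend x 85.5 y -0.5
hole x 5.1 y -0.6
stoptop x 68.7 y 0.1
held in tool [[ 68.8   0.  -18.9]
 [ 44.8   0.3 -19. ]
 [ 38.    0.3 -19. ]
 [ 27.4   0.  -19. ]]
```

```bash
python3 -c "
from h import *
go([613.6,-224.9,61],1.375)"
```

```text
7.5 [ 590.4 -219.   151.6] {'shift_cm': [-0.128, 2.399, 9.056], 'turn': [-0.001, -0.0006, -0.004]} F [-0.35 -0.19 -2.76] w 25.9 ff 35.0
```

```bash
python3 -m creep '[[-0.1,1.2,0,0,0,-0.004,-1],[0,1.2,0,0,0,0,-1],[0,0,3,0,0,0,-1],[0,0,3,0,0,0,-1],[0,0,2,0,0,0,-1],[0,0,1,0,0,0,-1],[0,0,0,0,0,0,-1],[0,0,0,0,0,0,-1]]' 45 >/dev/null
python3 - <<'E'
from h import *
s=manip.get_state(); d=vision.read_camera("wrist"); T=tool(s); go([613.6,-224.9,61],1.375,s)
cv2.imwrite("pics/w4full.png",d["img"])
cv2.imwrite("pics/w4.png",cv2.resize(d["img"][60:260,220:420],None,fx=3,fy=3,interpolation=cv2.INTER_CUBIC))
E
```

```text
8.3 [ 614.5 -225.9   63. ] {'shift_cm': [0.083, -0.109, 0.201], 'turn': [0.001, 0.0002, -0.0006]} F [-0.13 -0.69 -2.85] w 25.5 ff 45.0
```

View pics/w4.png

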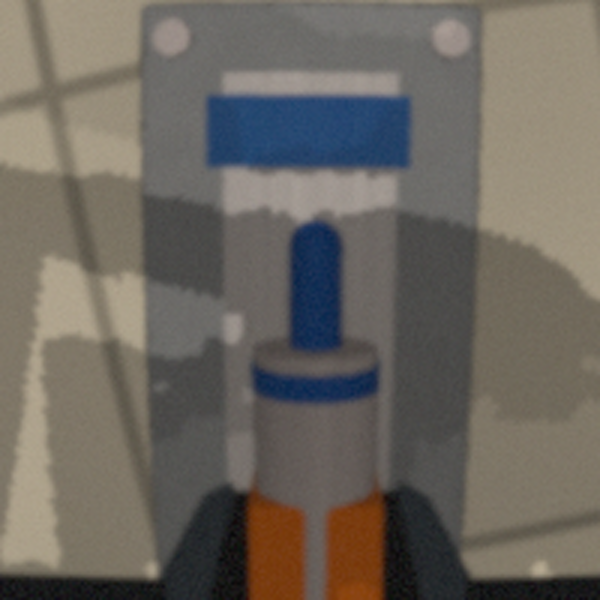

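The stop's top is centred at u=309 with its face edge at v=166; the plunger is centred at u=316 with its tip at v=220. That puts the plunger about 1.1 mm to tool +y and about 11 mm from the face, and the yaw is aligned. I'll correct y, then approach and press slowly.

```bash
python3 -m creep '[[0,-0.11,0.1,0,0,0,-1],[0,0,0,0,0,0,-1],[0.3,0,0,0,0,0,-1],[0.3,0,0,0,0,0,-1],[0.2,0,0,0,0,0,-1],[0,0,0,0,0,0,-1],[0,0,0,0,0,0,-1],[0,0,0,0,0,0,-1]]' >/dev/null
python3 - <<'E'
from h import *
for i in range(4):
    s=manip.get_state(); d=vision.read_camera("wrist");T=tool(s)
    go([613.6,-224.9,61],1.375,s)
im=d["img"]; cv2.imwrite("pics/w5.png",im)
g=im.astype(int)
m=(g[:,:,0]>g[:,:,2]+35)[60:260,270:390]
for r in range(18,80,4): print(r+60,np.where(m[r])[0][[0,-1]]+270 if m[r].any() else None, m[r].sum())
E
```

```text
9.15 [ 614.4 -218.2   61.1] {'shift_cm': [-0.676, 0.058, 0.008], 'turn': [-0.0, 0.0, -0.0013]} F [ 0.47  0.97 -2.46] w 25.2 ff 45.0
9.2 [ 614.4 -218.2   61.1] {'shift_cm': [-0.673, 0.055, 0.01], 'turn': [-0.0, 0.0, -0.0013]} F [ 0.16 -0.23 -1.83] w 25.7 ff 45.0
9.25 [ 614.4 -218.2   61.1] {'shift_cm': [-0.673, 0.054, 0.009], 'turn': [-0.0, 0.0, -0.0013]} F [ 0.09 -0.11 -2.2 ] w 25.4 ff 45.0
9.3 [ 614.3 -218.2   61.1] {'shift_cm': [-0.672, 0.058, 0.011], 'turn': [-0.0, 0.0, -0.0013]} F [-0.11 -0.3  -2.35] w 25.6 ff 45.0
78 None 0
82 None 0
86 None 0
90 None 0
94 None 0
98 None 0
102 None 0
106 [292 357] 53
110 [292 359] 68
114 [292 359] 68
118 [292 359] 68
122 [292 359] 68
126 [292 359] 68
130 None 0
134 [324 327] 4
138 [319 331] 13
```

Stop and plunger now share column ~325.4, so they are laterally aligned with about 3 mm of gap. I'll press in slowly.

```bash
cat >> h.py <<'E'
def look(n=6):   # averaged state: TCP in holder frame relative to face estimate, force along holder x
    S=[]
    for i in range(n): S.append(manip.get_state()); vision.read_camera("top")
    y=1.375;x=np.array([np.cos(y),np.sin(y),0]);l=np.array([-np.sin(y),np.cos(y),0])
    p=np.mean([s["tcp_pos"] for s in S],0)-[629,-147.4,0];F=np.mean([s["force"] for s in S],0)
    print("t",round(S[-1]["clock"],2),"x",(p@x).round(2),"y",(p@l).round(2),"z",p[2].round(2),"Fx",(F@x).round(2),"Fy",(F@l).round(2),"Fz",F[2].round(2),"w",round(S[-1]["grip_width"],1))
E
python3 -m creep '[[0.1,0,0,0,0,0,-1],[0.1,0,0,0,0,0,-1],[0.1,0,0,0,0,0,-1],[0.1,0,0,0,0,0,-1],[0.1,0,0,0,0,0,-1],[0.1,0,0,0,0,0,-1],[0.1,0,0,0,0,0,-1],[0.1,0,0,0,0,0,-1],[0,0,0,0,0,0,-1],[0,0,0,0,0,0,-1]]' >/dev/null; python3 -c "
from h import *
look()"
```

```text
t 10.6 x -64.24 y 0.55 z 61.13 Fx -3.93 Fy 0.48 Fz -2.48 w 25.6
```

Contact: 3.9 N means about 4.9 mm of compression, which matches the face estimate within 0.2 mm. I'll compress to about 16.5 mm.

```bash
python3 -m creep '[[0.15,0,0,0,0,0,-1],[0.15,0,0,0,0,0,-1],[0.15,0,0,0,0,0,-1],[0.15,0,0,0,0,0,-1],[0.15,0,0,0,0,0,-1],[0.1,0,0,0,0,0,-1],[0.1,0,0,0,0,0,-1],[0,0,0,0,0,0,-1],[0,0,0,0,0,0,-1]]' >/dev/null; python3 -c "
from h import *
look()"
```

```text
t 11.8 x -55.23 y 0.5 z 61.17 Fx -8.64 Fy 0.51 Fz -2.2 w 25.8
```

```bash
python3 -m creep '[[0.1,0,0,0,0,0,-1],[0.1,0,0,0,0,0,-1],[0.06,0,0,0,0,0,-1],[0,0,0,0,0,0,-1],[0,0,0,0,0,0,-1]]' >/dev/null; python3 - <<'E'
from h import *
look()
d=vision.read_camera("wrist"); cv2.imwrite("pics/w6.png",cv2.resize(d["img"][100:300,220:420],None,fx=3,fy=3,interpolation=cv2.INTER_CUBIC))
E
```

```text
t 12.6 x -52.83 y 0.47 z 61.21 Fx -9.43 Fy 0.65 Fz -2.36 w 25.5
```

View pics/w6.png

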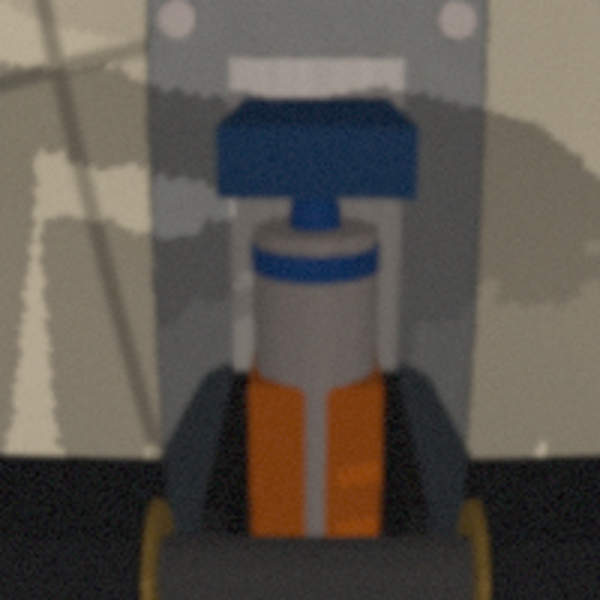

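Everything is centred on u≈316 (stop 316.5, plunger 315.5), with about 16 mm of compression. I'll add a touch more, then bring it down.

```bash
python3 -m creep '[[0.06,0,0,0,0,0,-1],[0,0,0.2,0,0,0,-1],[0,0,0.3,0,0,0,-1],[0,0,0.3,0,0,0,-1],[0,0,0.3,0,0,0,-1],[0,0,0.3,0,0,0,-1],[0,0,0,0,0,0,-1],[0,0,0,0,0,0,-1]]' >/dev/null; python3 -c "
from h import *
look()"; python3 -m creep '[[0,0,0.2,0,0,0,-1],[0,0,0.3,0,0,0,-1],[0,0,0.3,0,0,0,-1],[0,0,0.2,0,0,0,-1],[0,0,0,0,0,0,-1],[0,0,0,0,0,0,-1]]' >/dev/null; python3 -c "
from h import *
look()"
```

```text
t 13.75 x -52.25 y 0.52 z 47.02 Fx -9.65 Fy 0.02 Fz -4.07 w 25.5
t 14.65 x -52.27 y 0.39 z 37.11 Fx -10.37 Fy -0.49 Fz -3.56 w 25.6
```

```bash
python3 -m creep '[[0,0,0.15,0,0,0,-1],[0,0,0.2,0,0,0,-1],[0,0,0.15,0,0,0,-1],[0,0,0.1,0,0,0,-1],[0,0,0,0,0,0,-1],[0,0,0,0,0,0,-1]]' >/dev/null; python3 -c "
from h import *
look()"; python3 -m creep '[[0,0,0.1,0,0,0,-1],[0,0,0.1,0,0,0,-1],[0,0,0.1,0,0,0,-1],[0,0,0,0,0,0,-1],[0,0,0,0,0,0,-1]]' >/dev/null; python3 -c "
from h import *
look()"
```

```text
t 15.55 x -51.93 y 0.51 z 30.8 Fx -7.46 Fy -1.69 Fz -7.98 w 25.3
t 16.35 x -51.94 y 0.33 z 28.14 Fx -7.93 Fy -0.73 Fz -3.33 w 25.9
```

The force dropped 2.5 N, so the plunger is in its recess at the right height. Now I'll ease it back and watch for the nose catching the short stop.

```bash
python3 -m creep '[[-0.1,0,0,0,0,0,-1],[-0.1,0,0,0,0,0,-1],[-0.1,0,0,0,0,0,-1],[-0.05,0,0,0,0,0,-1],[-0.05,0,0,0,0,0,-1],[0,0,0,0,0,0,-1],[0,0,0,0,0,0,-1]]' >/dev/null; python3 -c "
from h import *
look()"
```

```text
t 17.35 x -55.7 y 0.35 z 28.13 Fx -5.63 Fy -0.97 Fz -3.41 w 25.4
```

```bash
python3 -m creep '[[-0.05,0,0,0,0,0,-1],[-0.05,0,0,0,0,0,-1],[-0.05,0,0,0,0,0,-1],[0,0,0,0,0,0,-1],[0,0,0,0,0,0,-1]]' >/dev/null; python3 -c "
from h import *
look(10)"; python3 -m creep '[[-0.05,0,0,0,0,0,-1],[-0.05,0,0,0,0,0,-1],[-0.03,0,0,0,0,0,-1],[0,0,0,0,0,0,-1],[0,0,0,0,0,0,-1]]' >/dev/null; python3 -c "
from h import *
look(10)"
```

```text
t 18.35 x -57.12 y 0.37 z 28.12 Fx -4.96 Fy -0.92 Fz -3.57 w 25.6
t 19.35 x -58.29 y 0.53 z 28.13 Fx -4.43 Fy -1.05 Fz -2.75 w 25.5
```

```bash
python3 -m creep '[[-0.05,0,0,0,0,0,-1],[-0.05,0,0,0,0,0,-1],[-0.03,0,0,0,0,0,-1],[0,0,0,0,0,0,-1],[0,0,0,0,0,0,-1]]' >/dev/null; python3 -c "
from h import *
look(10)"; python3 -m creep '[[-0.03,0,0,0,0,0,-1],[0,0,0,0,0,0,-1],[0,0,0,0,0,0,-1]]' >/dev/null; python3 -c "
from h import *
look(10)"
```

```text
t 20.35 x -59.59 y 0.59 z 28.11 Fx -3.8 Fy -0.91 Fz -2.61 w 25.9
t 21.15 x -59.89 y 0.58 z 28.12 Fx -4.13 Fy -0.77 Fz -2.34 w 25.6
```

```bash
python3 -m creep '[[-0.04,0,0,0,0,0,-1],[0,0,0,0,0,0,-1],[0,0,0,0,0,0,-1]]' >/dev/null; python3 -c "
from h import *
look(10)"; python3 -m creep '[[-0.04,0,0,0,0,0,-1],[0,0,0,0,0,0,-1],[0,0,0,0,0,0,-1]]' >/dev/null; python3 -c "
from h import *
look(10)"
```

```text
t 21.95 x -60.29 y 0.58 z 28.11 Fx -3.68 Fy -0.5 Fz -2.72 w 25.7
t 22.75 x -60.69 y 0.58 z 28.12 Fx -3.55 Fy -0.62 Fz -2.65 w 25.4
```

```bash
python3 -m creep '[[-0.03,0,0,0,0,0,-1],[0,0,0,0,0,0,-1],[0,0,0,0,0,0,-1]]' >/dev/null; python3 -c "
from h import *
look(8)";  python3 -m creep '[[0,0,0,0,0,0,-1],[0,0,0,0,0,0,-1],[0,0,0,0,0,0,-1]]' 3; python3 -c "
from h import *
look(8)"
```

```text
t 23.45 x -60.98 y 0.59 z 28.11 Fx -2.93 Fy -0.7 Fz -2.62 w 25.5
clock: 23.8
tcp_pos: [616.4, -207.0, 28.0]
tool_rot: [-0.0, 0.773, 0.634, -0.0]
force: [-1.0, -1.2, -3.1]
grip_width: 25.7
finger_force: 3.0
t 24.15 x -60.9 y 0.76 z 28.04 Fx -1.06 Fy 0.71 Fz -2.92 w 26.1
```

Axial load has passed to the holder, so both ends are home. Now open gently.

```bash
python3 -m creep '[[0,0,0,0,0,0,-0.3],[0,0,0,0,0,0,-0.2],[0,0,0,0,0,0,0],[0,0,0,0,0,0,0.2],[0,0,0,0,0,0,0.4],[0,0,0,0,0,0,0.4],[0,0,0,0,0,0,0.4],[0,0,0,0,0,0,0.4]]'; python3 - <<'E'
from h import *
look(3)
d=vision.read_camera("wrist"); cv2.imwrite("pics/w7.png",cv2.resize(d["img"][100:300,200:440],None,fx=3,fy=3,interpolation=cv2.INTER_CUBIC))
E
```

```text
clock: 25.0
tcp_pos: [616.6, -207.1, 28.1]
tool_rot: [0.0, 0.773, 0.634, 0.0]
force: [1.1, -0.5, -0.5]
grip_width: 63.7
finger_force: 0.0
t 25.1 x -61.0 y 0.55 z 28.13 Fx 0.18 Fy -0.52 Fz 0.07 w 64.1
```

View pics/w7.png

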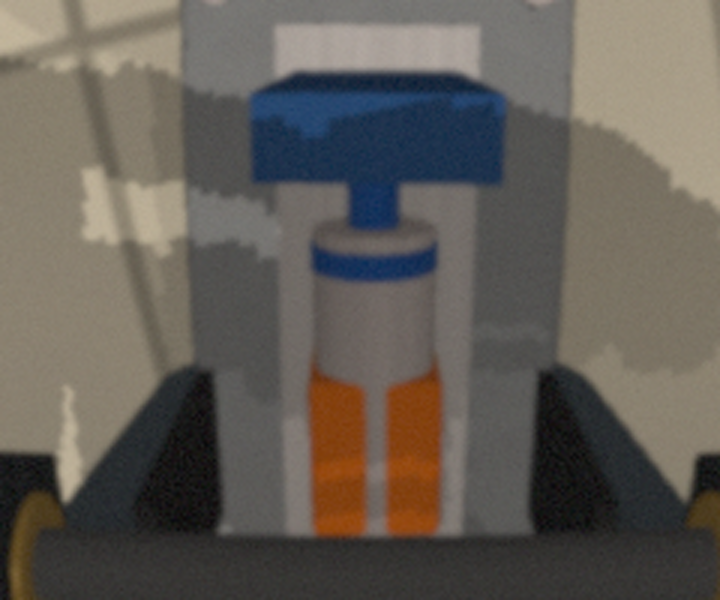

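The cartridge is centred (plunger and sleeve at u≈375, stop 377) and level, and the fingers are clear. I'll lift away straight up and take a last look.

```bash
python3 -m creep '[[0,0,-0.5,0,0,0,0.4],[0,0,-2,0,0,0,0.4],[0,0,-4,0,0,0,0.4],[0,0,-4,0,0,0,0.4],[0,0,-3,0,0,0,0.4],[-4,0,0,0,0,0,0.4],[-4,0,0,0,0,0,0.4],[-4,0,0,0,0,0,0.4],[0,0,0,0,0,0,0.4],[0,0,0,0,0,0,0.4]]'; python3 - <<'E'
from h import *
d=vision.read_camera("wrist"); a=d["img"][60:300,220:430]
e=vision.read_camera("side")["img"][210:390,340:510]
f=lambda i,h:cv2.resize(i,(int(i.shape[1]*h/i.shape[0]),h),interpolation=cv2.INTER_CUBIC)
c=np.hstack([f(a,420),f(e,420)]); print(c.shape); cv2.imwrite("pics/end.png",c)
E
```

```text
clock: 26.2
tcp_pos: [592.7, -325.5, 163.3]
tool_rot: [-0.0, 0.774, 0.634, 0.0]
force: [0.8, 0.1, -0.3]
grip_width: 63.8
finger_force: 0.0
(420, 763, 3)
```

View pics/end.png

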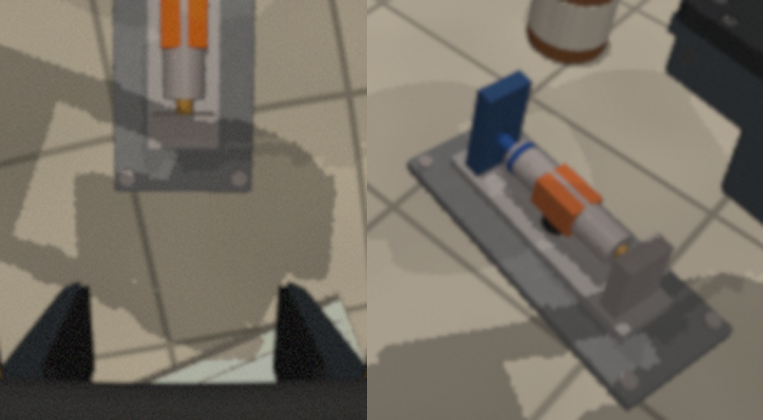

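Both views show the cartridge level between the stops. About 8–9 of the nose's 14 mm is showing at (184,106), so about 5 mm is in its recess, and the plunger is in the tall stop. I'm handing in.

```bash
python3 -c "
from bench import manip
print(manip.close_job())"
```

```text
the job is handed in; nothing more can be done
None
```

The cartridge is in the holder with both ends in their recesses, sprung end at the tall blue stop, released with the gripper clear, and the job was handed in at about 26 s; no verdict came back.

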